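Step a probe selector on four clicks and take the reading

TASK

Step the channel selector on by exactly four clicks, clockwise as seen from above: push its pointer round with a fingertip, never gripping the dial, and leave it resting in the fourth click from where it was. Then press the round read key beside the dial fully down with a fingertip and let it come up again. Leave the orange loggers and the steel plug where they stand.

Things in the scene. Friction and masses are not known exactly. Their poses are not given: they have to be found in the camera images.
- selector: channel selector box, fixed to the bench, 200 (x) x 280 (y) x 83 mm high, navy with a flat aluminium top panel; origin at the centre of its underside, z up, -x its front. On the panel: dial axis at x 0, y +35 mm; read key at x -55, y -100; ten flat dark ticks 67 to 79 mm from the dial axis, one per click position; a loose steel plug at the rear corner on the key's side. Sockets on its rear face
- dial_axis (a point): on the dial's vertical axis, top of its round black hub (44 mm across), 30 mm above the panel, 113 mm above the bench. The hub carries one radial pointer blade, 16 mm thick, out to 60 mm from the axis, flanks upright from 7 to 31 mm above the panel; the tail opposite is a stub to 27 mm. Ten positions 30 degrees apart between end stops; it starts in one of the first four
- pointer_tip (a point): on the white line on top of the pointer blade, 55 mm from the dial axis, 31 mm above the panel; turns with the dial: the line from dial_axis to it is where the pointer points. Clockwise from above: as from the selector's +y over +x to -y
- flank_lead: the dial's half (hub and pointer blade) on its clockwise, leading side; a push here turns the dial back. Origin on the dial axis at panel height, x along the pointer, z up; the blade's flank is the plane y = -8 mm
- flank_trail: the dial's half on its anticlockwise, trailing side, blade flank in the plane y = +8 mm (origin and axes as flank_lead): a push here turns the dial clockwise. At 45 mm from the axis it resists with 6 to 7 N as it leaves a click, falling to nothing half-way (15 degrees); there it jumps by itself, away from the finger, into the next click and stays
- read_key_top (a point): centre of the top of the round black read key, 30 mm across, in a steel collar 46 mm across and 12 mm high on the panel; the key's top is 22 mm above the panel when up, 16 mm when fully down (4 mm proud of the collar)
- read_key (a joint): travel of the read key: 0 up, 0.006 m fully down; a spring returns it, about 1.5 N to start and 5 N fully down
- logger_a_mid (a point): handheld temperature and humidity logger lying face up, an orange case 96 x 58 x 30 mm with a black end; point at its centre, 15 mm above the bench. A bystander, loose (about 160 g)
- logger_b_mid (a point): handheld temperature and humidity logger lying face up, an orange case 96 x 58 x 30 mm with a black end; point at its centre, 15 mm above the bench. A bystander, loose (about 160 g)
- logger_c_mid (a point): handheld temperature and humidity logger lying face up, an orange case 96 x 58 x 30 mm with a black end; point at its centre, 15 mm above the bench. A bystander, loose (about 160 g)
- port_plug_mid (a point): turned steel port plug standing on the panel, 42 mm high, foot 26 mm and head 20 mm across; point at its centre, 21 mm up. A bystander, loose (60 g)

How it is judged:
By the outcome, as a careful person would: the job done as asked, in the order asked, and still so for the second after the job is handed in, with the robot touching nothing.
It also fails if it takes over 64 s, if anything falls off the work surface, if the arm or the gripper's body presses on something with over 40 N, if the wrist force passes 120 N, or if a joint passes its speed limit or range.

ROBOT

A 6-joint arm with a two-finger parallel gripper is mounted at the origin on the work surface. World frame = base frame: x ahead of the robot, y to its left, z up, the work surface at z = 0. Lengths are in m, angles in rad, forces in N, time in s.
With the tool pointing down it reaches from about 0.25 to 0.725 m from the base axis. Payload 4 kg.
Tool frame: the origin (TCP) lies between the finger pads; the fingertips stand 8 mm ahead of it and the grasp point (between the pads) lies 11 mm behind it; z points along the fingers, y is the line along which they close (so a half turn about z gives the same grasp; the last joint's range is limited). The gripper opens to 85 mm and grips with 20 to 120 N. Pads are 22 mm wide; open, the fingers measure 114 mm over their backs; the gripper's body (76 mm by 85 mm) begins 54 mm behind the grasp point. The pads swing forward as they close: fully open they stand 13 mm farther back than shut.
Start: joints at [1.312, 0.241, 0.005, 1.335, 0, 1.571], TCP at [0.128, 0.483, 0.216] pointing down, gripper open.
Joint ranges: [-2.72, 2.72], [-1.05, 1.87], [-1.09, 1.28], [-1.99, 2.15], [-1.42, 1.44], [-3.14, 3.14]. Speed limits (rad/s): [2.79, 2.79, 3.14, 3.14, 3.14, 3.14].

INTERFACE

Orientations are given as a unit quaternion [x, y, z, w].
In Python, from workcell import status, viewer, bot gives the robot as it stands.
- The arm moves only by the tool servo_tool, never from a script. Its argument "commands" is a list of rows, each a list of 5 numbers: the finger opening in mm, from 0 to 85.4, then the shift along the tool's x, y, z in mm, then the turn about the tool's z in rad. A call has 1 to 20 rows; each row shifts and turns the commanded pose from where the row before left it, along the tool's axes as they then stand; what a row does not reach is not made up. A row lasts 1/8 s, in which the tool goes at most 62.5 mm and 10.7 degrees, less where a joint would pass 70% of its speed; a pose out of reach is approached as far as the arm can. A call is refused whole if a number of a shift passes 62.5 or a number of a turn 0.188, either way. A call with a gripper value outside its range is refused whole. The fingers move at their own pace and stop on an object; the grip force is fixed at half the most. Time passes only in rows, so rows that do not move let the fingers close. It gives the time, the measured TCP pose, the force, the opening and the grip force at its end, in the units of the state.
- status.get_obs(): the state, without advancing time (a new reading comes with each control period).
- viewer.camera(name): name is "side" or "top" or "wrist"; returns (picture, depth): 384x512x3 uint8, red, green, blue; 384x512 float32, m along the optical axis (not along the pixel's ray), 0 where there is no reading.
- viewer.get_calibration(name): a dict with "camera_matrix" (3x3 intrinsics, pixels), "distortion" ([k1, k2, p1, p2, k3] as OpenCV has them; the pictures are not rectified), "R" (3x3) and "t" (3): a world point X has camera coordinates R X + t; the wrist camera has in their place "T_tool_cam" (4x4, takes a point from camera to tool coordinates, whose origin is the TCP and whose axes are the flange's). Camera axes: x right, y down, z forward; pixel columns grow to the right and rows downward; lengths in m; the calibration is good to about 2 mm. A picture is of the moment at which its call begins: read the wrist's pose just before it. get_calibration takes no time and is no camera call.
- bot.job_done(): hands the job in; it is judged then, once.
Trained networks look in the newest picture that a camera, given by its name, has taken for a name from the list of things; names that differ only in an ending like _2 or _b are one class to them, and where a whole thing is asked for, a point or a joint stands for the part that bears it (a point fixed in the world has none). Each returns a list of dicts, best first, with "p" (0 to 1); they miss things now and then, are a little off and sometimes report something else, mostly with a low value. They report only what shows in the picture. A call takes as long as a camera call.
- viewer.masks_of(camera, label): "mask" (384x512 bool, what is visible of it) and "pixel" ([row, column] in pixels, amid what is visible of it).
- viewer.spot_point(camera, label): "pixel" ([row, column] in pixels: a listed point, or the origin of a listed thing).
The state is a dict: "clock": time; "joint_pos": joint angles; "joint_vel": joint speeds; "tau": joint torques, N m; "eef_pos": TCP position; "tool_rot": TCP orientation; "ft_force": force on the tool from outside, world axes, zero at the start; "ft_torque": the same for the moment, N m; "grip_width": finger opening in m; "grasp_force": force on a finger pad.
Only numpy, scipy, OpenCV 4.12 (cv2) and the standard library are available. Lean on these libraries where they do the work, as an engineer would, in place of code of your own. Each camera call takes 0.05 s, during which the arm holds its last target. There are 200 camera calls.

## Working session

There is one attempt and no reset: what is moved stays moved. The work goes in short steps, Python scripts to look and compute and a tool call to move; the robot and the scene stay as the last step left them, time stands still between calls to the robot, and variables do not carry over. Pictures are saved under pics/ and viewed, at most 10 in all, crops included, and the job is handed in when it is done.

Besides the shell and the picture viewer there is one more tool, called after ">>>" in YAML: its name, and indented under it one key for each argument. servo_tool: Moves the arm, as the interface text tells. Its arguments: {"type":"object","properties":{"commands":{"type":"array"}},"required":["commands"]}

```bash
mkdir -p pics; cat > h.py <<'E'
import numpy as np, cv2
from workcell import status, viewer, bot
from scipy.spatial.transform import Rotation as Ro
def cam(n):
    o=status.get_obs(); p,d=viewer.camera(n); return o,p,d
def pose(n,o):
    c=viewer.get_calibration(n)
    K=np.array(c["camera_matrix"],float);D=np.array(c["distortion"],float)
    if "R" in c:
        R=np.array(c["R"]);t=np.array(c["t"]); Rw=R.T; tw=-R.T@t
    else:
        T=np.array(c["T_tool_cam"]); Rt=Ro.from_quat(o["tool_rot"]).as_matrix()
        Rw=Rt@T[:3,:3]; tw=Rt@T[:3,3]+np.array(o["eef_pos"])
    return K,D,Rw,tw
def ray(n,o,px):
    K,D,Rw,tw=pose(n,o)
    u=cv2.undistortPoints(np.array([[[px[1],px[0]]]],float),K,D)[0,0]
    return tw,Rw@np.array([u[0],u[1],1])
def atz(n,o,px,z):
    t,d=ray(n,o,px); return t+d*(z-t[2])/d[2]
def atd(n,o,px,dep):
    t,d=ray(n,o,px); return t+d*dep[int(round(px[0])),int(round(px[1]))]
def save(n,p): cv2.imwrite(f"pics/{n}.png",p[:,:,::-1])
E
python3 - <<'E'
from h import *
np.set_printoptions(precision=4,suppress=True)
for n in ["top","side","wrist"]:
    o,p,d=cam(n); save(n+"0",p)
    for l,z in [("dial_axis",.113),("pointer_tip",.114),("read_key_top",.105),("selector",0),("logger_a_mid",.015),("port_plug_mid",.104)]:
        for r in viewer.spot_point(n,l)[:3]:
            print(n,l,round(r["p"],2),np.round(r["pixel"]),atz(n,o,r["pixel"],z),atd(n,o,r["pixel"],d))
print(o)
a=[cv2.imread(f"pics/{n}0.png") for n in ["top","side"]]
E
```

```text
top dial_axis 0.77 [187. 248.] [0.5794 0.044  0.113 ] [0.5791 0.044  0.1151]
top dial_axis 0.49 [235. 309.] [ 0.4866 -0.0763  0.113 ] [ 0.4868 -0.077   0.108 ]
top pointer_tip 0.73 [193. 221.] [0.5662 0.098  0.114 ] [0.5658 0.0978 0.1169]
top read_key_top 0.66 [235. 309.] [ 0.4881 -0.0763  0.105 ] [ 0.4879 -0.0758  0.1081]
top read_key_top 0.45 [139. 166.] [0.676  0.2143 0.105 ] [0.6961 0.23   0.0297]
top selector 0.9 [200. 265.] [0.5668 0.0069 0.    ] [0.557  0.0099 0.0813]
top logger_a_mid 0.58 [216. 162.] [0.5253 0.2327 0.015 ] [0.524  0.2291 0.0325]
top logger_a_mid 0.54 [191. 218.] [0.5841 0.1097 0.015 ] [0.5745 0.1046 0.0832]
top port_plug_mid 0.61 [179. 322.] [ 0.5997 -0.1024  0.104 ] [ 0.5957 -0.0985  0.1268]
side dial_axis 0.79 [189. 258.] [0.5662 0.0331 0.113 ] [0.566  0.0327 0.1132]
side pointer_tip 0.64 [175. 245.] [0.5741 0.1004 0.114 ] [0.5726 0.0978 0.1155]
side pointer_tip 0.38 [182. 261.] [0.5877 0.055  0.114 ] [0.6184 0.1047 0.0833]
side read_key_top 0.61 [231. 255.] [ 0.4899 -0.0865  0.105 ] [ 0.4895 -0.0872  0.1055]
side read_key_top 0.53 [180. 260.] [0.5995 0.077
[... 228 characters left out ...]
0.5317 0.2274 0.015 ] [0.4863 0.1235 0.0783]
side port_plug_mid 0.82 [219. 313.] [ 0.607 -0.104  0.104] [ 0.6002 -0.1123  0.1107]
side port_plug_mid 0.19 [316. 307.] [ 0.446  -0.3068  0.104 ] [ 0.4952 -0.2486  0.0305]
{'clock': 0.7, 'joint_pos': array([1.312 , 0.2405, 0.005 , 1.3352, 0.    , 1.5708]), 'joint_vel': array([ 0.0009,  0.0001,  0.0006, -0.0005, -0.0015, -0.0012]), 'tau': array([ -0.0008, -37.208 ,  25.2641,   0.001 ,   0.    ,  -0.    ]), 'eef_pos': array([0.128 , 0.4833, 0.2156]), 'tool_rot': array([0.129 , 0.9916, 0.    , 0.    ]), 'ft_force': array([ 0.1818, -0.2001, -0.3327]), 'ft_torque': array([0.0044, 0.0203, 0.0286]), 'grasp_force': 0.0, 'grip_width': 0.08539670996303567}
```

View pics/top0.png

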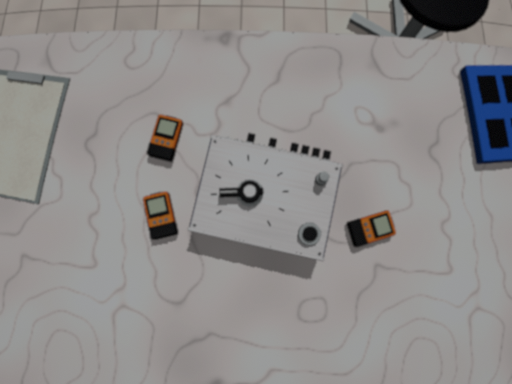

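View pics/side0.png

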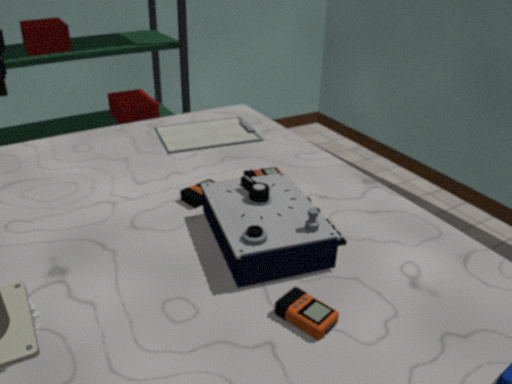

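The top view shows the box turned about -12°. The dial is at about (250,190) px, with the pointer aimed left towards (220,193), the second position. The key is at (310,234), the plug at (322,180), and the loggers are on the bench clear of the box. The side view agrees.

```bash
python3 - <<'E'
from h import *
np.set_printoptions(precision=4,suppress=True)
print(viewer.get_calibration("wrist"))
o=status.get_obs(); R=Ro.from_quat(o["tool_rot"]).as_matrix()
print(R, R.T@(np.array([.52,.02,.30])-o["eef_pos"])*1e3)
E
```

```text
{'camera_matrix': array([[340.5593,   0.    , 257.2595],
       [  0.    , 340.5593, 189.9572],
       [  0.    ,   0.    ,   1.    ]]), 'distortion': array([-0.0208,  0.    ,  0.    ,  0.    ,  0.    ]), 'T_tool_cam': array([[-0.0012, -0.9527, -0.3038,  0.0786],
       [ 1.    , -0.0012, -0.0004, -0.0008],
       [-0.    , -0.3038,  0.9527, -0.1587],
       [ 0.    ,  0.    ,  0.    ,  1.    ]])}
[[-0.9667  0.2559  0.    ]
 [ 0.2559  0.9667  0.    ]
 [-0.      0.     -1.    ]] [-497.5594 -347.6151  -84.3718]
```

>>> servo_tool:
  commands:
    - [0, -20, -14, -8, 0]
    - [0, -41, -29, 0, 0]
    - [0, -41, -29, 0, 0]
    - [0, -41, -29, 0, 0]
    - [0, -41, -29, 0, 0]
    - [0, -41, -29, 0, 0]
    - [0, -41, -29, 0, 0]
    - [0, -41, -29, 0, 0]
    - [0, -41, -29, 0, 0]
    - [0, -41, -29, 0, 0]
    - [0, -41, -29, 0, 0]
    - [0, -41, -29, 0, 0]
    - [0, -28, -20, 0, 0]
    - [0, 0, 0, 0, -0.108]
    - [0, 0, 0, 0, -0.108]
    - [0, 0, 0, 0, -0.108]
    - [0, 0, 0, 0, 0]

```text
clock: 3.18
eef_pos: [0.52, 0.0143, 0.2236]
tool_rot: [-0.032, 0.999, -0.0, -0.0]
ft_force: [0.8, -0.2, 0.2]
grip_width: -0.0004
grasp_force: 0.0
```

```bash
python3 - <<'E'
from h import *
np.set_printoptions(precision=4,suppress=True)
n="wrist"; o,p,d=cam(n); save("w1",p); print(o["eef_pos"],o["tool_rot"],o["ft_force"],o["grip_width"])
for l,z in [("dial_axis",.113),("pointer_tip",.114),("read_key_top",.105),("selector",0),("port_plug_mid",.104)]:
    for r in viewer.spot_point(n,l)[:2]:
        print(n,l,round(r["p"],2),np.round(r["pixel"]),atz(n,o,r["pixel"],z),atd(n,o,r["pixel"],d))
E
```

```text
[0.52   0.0143 0.2236] [-0.0319  0.9995 -0.     -0.    ] [ 0.8137 -0.2171  0.2256] -0.0003980294529013153
wrist dial_axis 0.96 [238. 288.] [0.5697 0.0441 0.113 ] [0.5689 0.0439 0.1145]
wrist pointer_tip 0.61 [246. 347.] [0.573  0.0956 0.114 ] [0.5728 0.0954 0.1145]
wrist read_key_top 0.92 [138. 148.] [ 0.4906 -0.0778  0.105 ] [ 0.4905 -0.0776  0.1057]
wrist selector 0.55 [190. 250.] [0.5633 0.0079 0.    ] [0.5366 0.0081 0.0838]
wrist port_plug_mid 0.85 [259. 122.] [ 0.6041 -0.1061  0.104 ] [ 0.5946 -0.0994  0.1202]
```

View pics/w1.png

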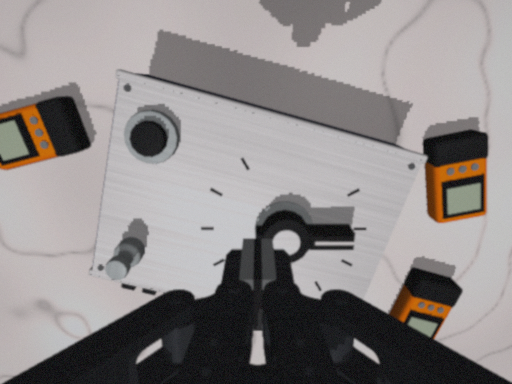

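The wrist view shows the hub around (287,241) with the pointer running right to (353,240). The key is at (149,138), the plug at (125,255), and my closed fingertips are at (258,250). I'll refine this from the depth and the box outline.

```bash
cat >> h.py <<'E'
def cloud(n,o,d):
    K,D,Rw,tw=pose(n,o); v,u=np.mgrid[0:384,0:512]
    q=cv2.undistortPoints(np.stack([u,v],-1).reshape(-1,1,2).astype(float),K,D)[:,0]
    P=(np.c_[q,np.ones(len(q))]*d.reshape(-1,1))@Rw.T+tw
    return P.reshape(384,512,3)
E
python3 - <<'E'
from h import *
from scipy.optimize import least_squares
np.set_printoptions(precision=4,suppress=True)
for n in ["wrist","top"]:
    o,p,d=cam(n); P=cloud(n,o,d); g=p.mean(2)
    X,Y,Z=P[...,0],P[...,1],P[...,2]
    pan=(abs(Z-.083)<.005)&(d>0)&(X>.42)&(X<.72)&(abs(Y)<.2)
    print(n,"panel z",np.median(Z[pan]))
    if n=="top":
        r=cv2.minAreaRect((P[pan|((abs(X-.56)<.12)&(abs(Y)<.17)&(Z>.08))][:,:2]*1e3).astype(np.float32)); print(r)
    hi=(Z>.105)&(Z<.122)&(d>0)&(np.hypot(X-.57,Y-.042)<.075)&(g<255)
    if n=="wrist":
        Q=P[hi]; hi_b=Q[(Q[:,1]>.07)]
        print("blade",len(hi_b),hi_b.min(0),hi_b.max(0),np.median(hi_b[:,2]))
        c=hi_b[:,:2].mean(0); w,V=np.linalg.eigh(np.cov(hi_b[:,:2].T)); print(c,np.degrees(np.arctan2(V[1,1],V[0,1])),np.sqrt(w*12))
        yy=Q[Q[:,1]<.07]; print("hub min", yy.min(0),yy.max(0))
    # ticks
    t0=np.array([.57,.042])
    rr=np.hypot(X-t0[0],Y-t0[1]); m=pan&(g<(90 if n=="wrist" else 120))&(rr>.055)&(rr<.09)
    k,lab,st,ce=cv2.connectedComponentsWithStats(m.astype(np.uint8))
    T=[]
    for i in range(1,k):
        if st[i,4]>=6:
            q=P[lab==i].mean(0); T.append(q[:2]); print("tick",st[i,4],ce[i],q,np.degrees(np.arctan2(*(q[:2]-t0)[::-1])),np.hypot(*(q[:2]-t0)))
E
```

```text
wrist panel z 0.08332306442651499
blade 714 [0.561  0.0701 0.105 ] [0.5777 0.1021 0.1164] 0.11398107497482277
[0.568  0.0857] 94.55371482108727 [0.0164 0.0315]
hub min [0.5508 0.015  0.105 ] [0.5921 0.07   0.1165]
tick 18 [244.6111 163.5   ] [0.5123 0.002  0.0838] -145.28083973445874 0.07024897829811333
tick 13 [215.1538 191.1538] [ 0.54   -0.0237  0.084 ] -114.55161064945607 0.0722509179954706
tick 14 [352.6429 192.2143] [0.533  0.1029 0.0838] 121.25383555694255 0.07127552249103378
tick 10 [206.5 228. ] [ 0.5773 -0.031   0.0843] -84.28571776035943 0.0733443562807546
tick 20 [359.5 228.5] [0.5686 0.1148 0.0844] 91.09973009091712 0.0727686865602227
tick 8 [218.5   261.625] [ 0.613  -0.0186  0.0838] -54.63889328044566 0.07430360304720539
tick 13 [345.6923 262.3077] [0.6058 0.107  0.0839] 61.127625544727074 0.07417056436560866
tick 9 [317.4444 285.7778] [0.6342 0.0822 0.0839] 32.04365152338931 0.07577901166086692
top panel z 0.08317298777715254
((557.9182739257812, 49.33372497558594), (204.20721435546875, 232.83445739746094), 78.317138671875)
tick 8 [217.5 176. ] [0.6048 0.1075 0.0842] 62.029818209209814 0.07417990542862564
tick 10 [213.5 193.6] [0.5684 0.1145 0.0843] 91.30068273805792 0.072497895075385
tick 32 [219.5312 200.1562] [0.5553 0.1019 0.0835] 103.77239785024041 0.06164835055059122
tick 7 [218.2857 212.    ] [0.5311 0.1036 0.0839] 122.22281384719697 0.07286507146123683
```

```bash
python3 - <<'E'
import numpy as np
from scipy.optimize import least_squares
T=np.array([(.5123,.002),(.540,-.0237),(.533,.1029),(.5773,-.031),(.5686,.1148),(.613,-.0186),(.6058,.107),(.6342,.0822)])*1e3
k=np.array([-145,-115,122,-84,92,-54,62,32]); i=np.round((k-92)/30)
f=lambda q:(q[:2]+73*np.c_[np.cos(np.radians(q[2]+30*i)),np.sin(np.radians(q[2]+30*i))]-T).ravel()
s=least_squares(f,[570,42,92]);print(s.x,s.fun.round(1))
a=np.radians(s.x[2]-105); R=np.array([[np.cos(a),-np.sin(a)],[np.sin(a),np.cos(a)]])
c=s.x[:2]; print("yaw",np.degrees(a),"key",c+R@[-55,-135])
from h import *
o=status.get_obs(); RT=Ro.from_quat(o["tool_rot"]).as_matrix(); ph=np.radians(s.x[2])
yaw=np.degrees(np.arctan2(RT[1,0],RT[0,0])); print("tool yaw",yaw,"turn needed rad",np.radians(yaw-(s.x[2]+90)))
u=np.array([np.cos(ph),np.sin(ph)]); v=np.array([-u[1],u[0]])
for off in (27,19):
    t=np.r_[c+45*u+off*v,100.]; print(off,t,RT.T@(t-o["eef_pos"]*1e3))
E
```

```text
[573.025       41.95        93.34898303] [-0.3 -0.2  0.3  0.4 -0.1  0.  -0.   0.1  0.2  0.   0.2 -0.4 -0.   0.2
 -0.2 -0.1]
yaw -11.651016965330712 key [491.89497068 -79.16118174]
tool yaw -176.28236992934265 turn needed rad -6.276751202623877
27 [543.44232188  85.29587818 100.        ] [-27.96975426  69.19207505 123.63720906]
19 [551.4286598   85.76321821 100.        ] [-35.96958866  69.14060258 123.63770245]
```

>>> servo_tool:
  commands:
    - [0, -14, 35, 0, 0.003]
    - [0, -14, 34, 0, 0.004]
    - [0, 0, 0, 30, 0]
    - [0, 0, 0, 40, 0]
    - [0, 0, 0, 30, 0]
    - [0, 0, 0, 15, 0]
    - [0, 0, 0, 8.5, 0]
    - [0, 0, 0, 0, 0]

```text
clock: 4.58
eef_pos: [0.5438, 0.085, 0.1004]
tool_rot: [-0.029, 1.0, 0.0, 0.0]
ft_force: [0.2, -0.3, -0.4]
grip_width: -0.0001
grasp_force: 0.0
```

>>> servo_tool:
  commands:
    - [0, -4, 0, 0, 0]
    - [0, -4, 0, 0, 0]
    - [0, -2.38, 0.93, 0, 0.0524]
    - [0, -2.38, 0.93, 0, 0.0524]

```text
clock: 5.08
eef_pos: [0.5571, 0.0876, 0.1007]
tool_rot: [0.024, 1.0, 0.0, 0.001]
ft_force: [0.2, -0.6, -0.6]
grip_width: -0.0002
grasp_force: 0.0
```

>>> servo_tool:
  commands:
    - [0, -2.38, 0.93, 0, 0.0524]

```text
clock: 5.2
eef_pos: [0.5595, 0.0884, 0.1007]
tool_rot: [0.05, 0.999, 0.0, 0.001]
ft_force: [0.7, 0.6, 0.2]
grip_width: -0.0003
grasp_force: 0.0
```

>>> servo_tool:
  commands:
    - [0, -2.38, 0.93, 0, 0.0524]

```text
clock: 5.32
eef_pos: [0.5619, 0.0891, 0.1007]
tool_rot: [0.077, 0.997, 0.0, 0.001]
ft_force: [-0.2, -0.3, -0.1]
grip_width: 0.0001
grasp_force: 0.0
```

```bash
python3 - <<'E'
from h import *
o,p,d=cam("wrist"); cv2.imwrite("pics/w2.png",cv2.resize(p[:,:,::-1],(768,576)))
print(o["eef_pos"],o["ft_force"])
E
```

```text
[0.56193349 0.08912617 0.10071227] [-0.18195173 -0.33930348 -0.08576508]
```

View pics/w2.png

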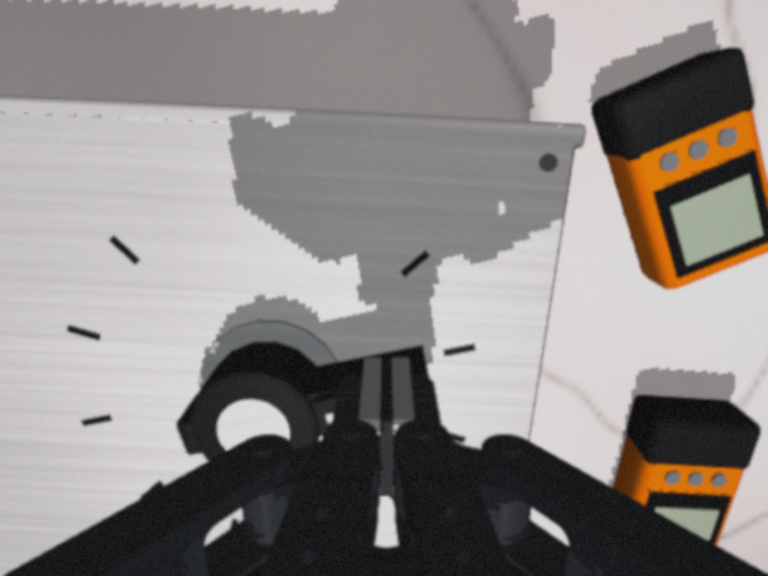

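```bash
python3 - <<'E'
from h import *
np.set_printoptions(precision=4,suppress=True,linewidth=200)
o,p,d=cam("wrist"); P=cloud("wrist",o,d)
R=Ro.from_quat(o["tool_rot"]).as_matrix(); Q=((P-o["eef_pos"])@R)*1e3
for r,c in [(237,215),(237,225),(237,235),(237,275),(240,245),(240,250),(240,260),(240,268),(240,285),(250,250),(250,268),(250,285),(270,250),(270,268),(280,268),(243,220),(256,220),(265,222)]:
    print(r,c,p[r,c],d[r,c],"tool",Q[r,c].round(1),"world",P[r,c])
for n in ["top","side"]:
    o,p,d=cam(n); save(n+"1",p)
    for r in viewer.spot_point(n,"pointer_tip")[:2]: print(n,r,atz(n,o,r["pixel"],.114))
E
```

```text
237 215 [106 111 111] 0.191022 tool [ -4.5 -24.5  15.3] world [0.563  0.0643 0.0854]
237 225 [129 128 130] 0.1934603 tool [ -5.6 -19.1  17.5] world [0.5649 0.0694 0.0832]
237 235 [119 117 118] 0.19311091 tool [ -5.4 -13.4  17.2] world [0.5656 0.0751 0.0835]
237 275 [17 22 19] 0.17520764 tool [2.3 8.3 0.9] world [0.5613 0.0978 0.0999]
240 245 [72 75 76] 0.15133384 tool [ 11.5  -6.2 -21.3] world [0.55   0.0848 0.122 ]
240 250 [74 75 75] 0.15035385 tool [ 11.9  -4.  -22.1] world [0.5499 0.0871 0.1229]
240 260 [33 38 35] 0.15068702 tool [ 11.8   0.4 -21.8] world [0.5507 0.0914 0.1226]
240 268 [78 79 81] 0.15045506 tool [ 11.9   4.  -22.1] world [0.5512 0.0949 0.1228]
240 285 [127 125 127] 0.19540562 tool [-8.1 15.1 18.8] world [0.5727 0.1029 0.082 ]
250 250 [73 74 76] 0.14096771 tool [ 12.1  -3.8 -31.9] world [0.5497 0.0873 0.1326]
250 268 [74 76 76] 0.14214511 tool [ 11.6   3.7 -30.9] world [0.5514 0.0946 0.1316]
250 285 [106 105 105] 0.14989781 tool [  7.9  11.4 -23.9] world [0.5562 0.1017 0.1246]
270 250 [73 74 76] 0.12659758 tool [ 11.8  -3.5 -47.1] world [0.55   0.0876 0.1478]
270 268 [77 78 81] 0.1277416 tool [ 11.2   3.3 -46.1] world [0.5517 0.0941 0.1468]
280 268 [ 99 102 104] 0.1198075 tool [ 12.    3.  -54.2] world [0.5508 0.094  0.1549]
243 220 [16 15 12] 0.18368283 tool [ -4.4 -20.9   7.6] world [0.5635 0.0679 0.0931]
256 220 [16 20 25] 0.16872148 tool [ -3.8 -19.3  -7.9] world [0.5631 0.0696 0.1086]
265 222 [33 34 35] 0.16456933 tool [ -5.9 -17.9 -12.9] world [0.5654 0.0706 0.1137]
side {'pixel': [177.0, 243.3], 'p': 0.77} [0.5655 0.0925 0.114 ]
```

```bash
python3 - <<'E'
from h import *
np.set_printoptions(precision=4,suppress=True,linewidth=200)
o,p,d=cam("wrist"); P=cloud("wrist",o,d)
R=Ro.from_quat(o["tool_rot"]).as_matrix(); Q=((P-o["eef_pos"])@R)*1e3
for c in (234,250,268,280):
  for r in range(226,258,2): print(c,r,p[r,c],Q[r,c].round(1))
cv2.imwrite("pics/w3.png",cv2.resize(p[200:300,190:310,::-1],None,fx=6,fy=6,interpolation=cv2.INTER_NEAREST)[:600])
E
```

```text
234 226 [138 136 138] [  1.8 -13.8  16.3]
234 228 [135 133 134] [  0.2 -13.9  17.1]
234 230 [130 126 130] [ -0.6 -13.8  16. ]
234 232 [129 127 129] [ -2.4 -13.9  17.3]
234 234 [128 128 130] [ -3.6 -13.9  17.2]
234 236 [134 132 133] [ -4.6 -13.9  16.8]
234 238 [128 126 128] [ -6.1 -14.   17.3]
234 240 [99 97 97] [ -3.5 -13.4   9.4]
234 242 [28 21 24] [ -4.7 -13.5   9.4]
234 244 [21 14 22] [ -4.2 -13.2   6. ]
234 246 [18 19 16] [ -3.4 -13.    2. ]
234 248 [16 23 18] [ -3.6 -12.8   0.2]
234 250 [21 18 15] [  8.6 -10.9 -25.3]
234 252 [18 25 26] [  8.4 -10.8 -26.7]
234 254 [25 25 28] [  8.7 -10.7 -29.1]
234 256 [22 19 24] [  7.8 -10.7 -29.2]
250 226 [135 134 133] [ 1.3 -4.9 17.4]
250 228 [137 134 134] [ 0.4 -4.8 16.5]
250 230 [132 131 133] [-0.7 -4.9 16.4]
250 232 [129 126 129] [-2.4 -4.9 17.4]
250 234 [129 129 129] [-3.8 -4.9 17.6]
250 236 [124 123 124] [-4.3 -4.9 16.1]
250 238 [78 78 78] [ 11.9  -4.  -20.2]
250 240 [77 77 78] [ 12.   -4.  -22.3]
250 242 [74 76 76] [ 11.6  -4.  -23.5]
250 244 [71 73 76] [ 12.4  -3.9 -27.1]
250 246 [75 76 80] [ 11.9  -3.9 -27.9]
250 248 [74 74 75] [ 11.8 
[... 680 characters left out ...]
4 77] [ 12.1   3.6 -33.6]
268 254 [75 76 78] [ 12.2   3.6 -35.6]
268 256 [74 77 77] [ 11.8   3.5 -36.5]
280 226 [132 129 130] [ 1.2 12.  17.4]
280 228 [134 131 132] [ 0.  12.  17.3]
280 230 [129 128 130] [-1.2 12.  17.4]
280 232 [67 64 68] [ 1.3 11.5  9.2]
280 234 [16 20 19] [ 1.4 11.3  6.6]
280 236 [25 17 22] [ 1.4 11.1  4. ]
280 238 [16 10 14] [ 1.1 11.   2.3]
280 240 [21 21 20] [ 1.4 10.8 -0.6]
280 242 [22 10 13] [ 1.5 10.7 -3.2]
280 244 [25 21 20] [ 1.7 10.5 -5.7]
280 246 [22 19 16] [ 1.1 10.5 -6.8]
280 248 [20 19 22] [ 1.4 10.3 -9.5]
280 250 [27 30 30] [  9.1   9.1 -26.1]
280 252 [26 24 32] [  8.2   9.1 -26.3]
280 254 [24 26 30] [  8.2   9.  -28.2]
280 256 [27 20 23] [  7.6   8.9 -28.8]
```

View pics/w3.png

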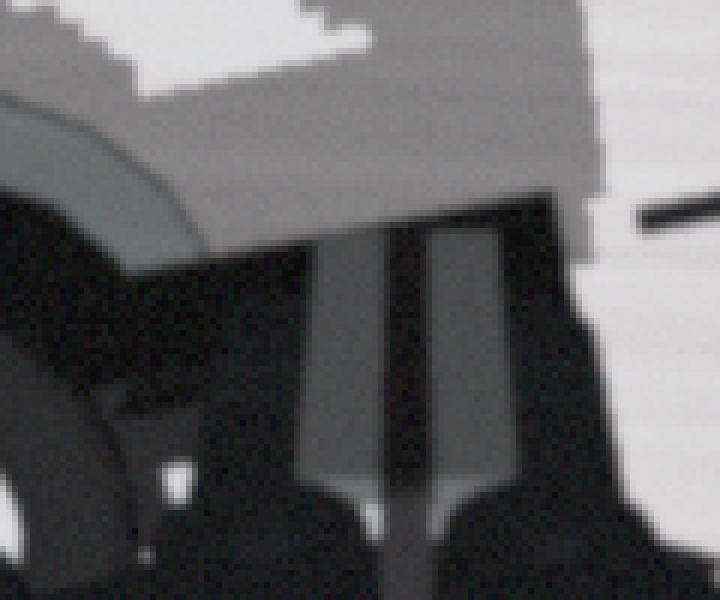

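The finger passed above the blade. Depth shows the visible fingertip ending at tool z of about -19 mm, which is 0.12 m in the world, and the pointer hasn't moved. I'll back off, then lower while watching the force.

>>> servo_tool:
  commands:
    - [0, 9, -3.3, 0, 0]
    - [0, 8.7, -3.3, 0, 0]
    - [0, 0, 0, 0, -0.105]
    - [0, 0, 0, 0, -0.105]
    - [0, 0, 0, 8, 0]
    - [0, 0, 0, 8, 0]
    - [0, 0, 0, 0, 0]

```text
clock: 6.55
eef_pos: [0.5415, 0.085, 0.0828]
tool_rot: [-0.029, 1.0, -0.0, -0.001]
ft_force: [-0.0, -0.0, -0.4]
grip_width: -0.0001
grasp_force: 0.0
```

```bash
python3 - <<'E'
from h import *
np.set_printoptions(precision=4,suppress=True,linewidth=200)
o,p,d=cam("wrist"); P=cloud("wrist",o,d); print(o["eef_pos"],o["ft_force"],o["tool_rot"])
R=Ro.from_quat(o["tool_rot"]).as_matrix(); Q=((P-o["eef_pos"])@R)*1e3
c=268
for r in range(200,256,3): print(c,r,p[r,c],Q[r,c].round(1))
o,p,d=cam("side"); cv2.imwrite("pics/s2.png",cv2.resize(p[130:250,180:340,::-1],None,fx=5,fy=5,interpolation=cv2.INTER_CUBIC))
E
```

```text
[0.5415 0.085  0.0828] [-0.0466 -0.011  -0.4372] [-0.0289  0.9996 -0.0002 -0.0013]
268 200 [133 131 131] [23.2  4.7 -0.6]
268 203 [131 130 131] [21.6  4.7 -0.6]
268 206 [135 131 135] [19.9  4.8 -0.2]
268 209 [130 128 128] [18.6  4.7 -1.1]
268 212 [132 130 131] [16.8  4.8 -0.4]
268 215 [136 133 136] [15.3  4.8 -0.6]
268 218 [131 129 130] [13.9  4.8 -1.3]
268 221 [130 128 128] [12.   4.8 -0.6]
268 224 [133 131 133] [10.3  4.8 -0.5]
268 227 [131 130 131] [ 9.   4.8 -1.2]
268 230 [131 127 129] [ 7.3  4.8 -1.1]
268 233 [133 129 131] [ 5.5  4.9 -0.7]
268 236 [125 123 126] [ 4.2  4.9 -1.6]
268 239 [80 78 80] [ 12.3   4.2 -21.7]
268 242 [70 73 71] [ 12.2   4.1 -24.5]
268 245 [74 74 77] [ 12.3   4.  -27.5]
268 248 [71 73 76] [ 12.1   3.9 -30. ]
268 251 [74 73 74] [ 12.3   3.8 -32.9]
268 254 [74 75 76] [ 11.9   3.8 -34.8]
```

View pics/s2.png

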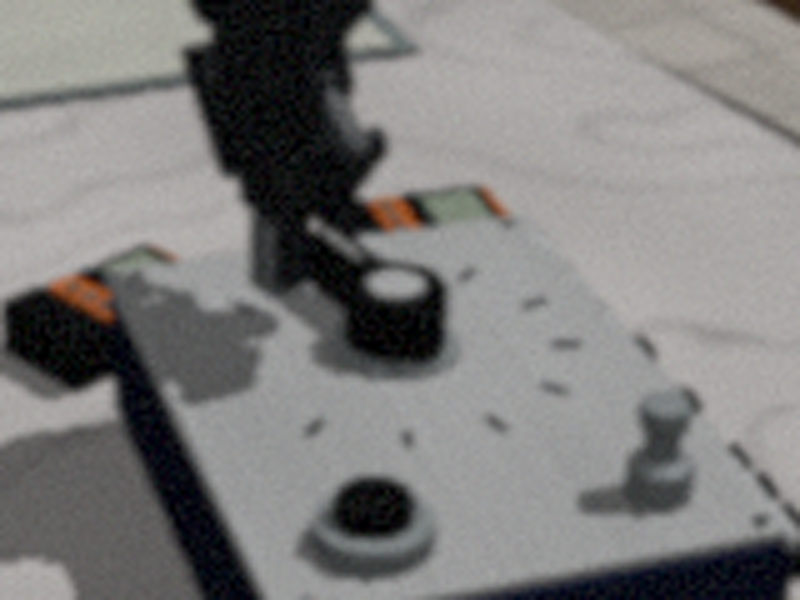

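The side view shows the finger pad standing beside the blade's trailing flank with its tip still above the panel. The TCP is level with the panel and there's no contact, which confirms the offset. I'll lower 9 mm more and push.

>>> servo_tool:
  commands:
    - [0, 0, 0, 5, 0]
    - [0, 0, 0, 4, 0]
    - [0, -4, 0, 0, 0]
    - [0, -5, 0, 0, 0]
    - [0, -1.2, 0.4, 0, 0.0262]
    - [0, -1.2, 0.4, 0, 0.0262]

```text
clock: 7.4
eef_pos: [0.5532, 0.0866, 0.0752]
tool_rot: [-0.002, 1.0, -0.0, -0.001]
ft_force: [-3.9, -0.9, 3.6]
grip_width: -0.0001
grasp_force: 2.1
```

>>> servo_tool:
  commands:
    - [0, -2.38, 0.98, 0, 0.0524]
    - [0, -2.38, 0.98, 0, 0.0524]

```text
clock: 7.65
eef_pos: [0.5569, 0.0884, 0.0751]
tool_rot: [0.05, 0.999, -0.0, -0.002]
ft_force: [-4.4, 0.0, 3.1]
grip_width: -0.0001
grasp_force: 2.5
```

>>> servo_tool:
  commands:
    - [0, -2.38, 0.98, 0, 0.0524]
    - [0, -2.38, 0.98, 0, 0.0524]
    - [0, -2.38, 0.98, 0, 0.0524]
    - [0, 0, 0, 0, 0]

```text
clock: 8.15
eef_pos: [0.5669, 0.0904, 0.0752]
tool_rot: [0.128, 0.992, 0.0, 0.001]
ft_force: [-0.2, 0.5, -0.1]
grip_width: 0.0002
grasp_force: 0.0
```

```bash
cat > chk.py <<'E'
from h import *
np.set_printoptions(precision=4,suppress=True,linewidth=200)
A=np.array([.573,.042])
for n in ["top","side","wrist"]:
    o,p,d=cam(n); save("last_"+n,p)
    for r in viewer.spot_point(n,"pointer_tip")[:2]:
        q=atz(n,o,r["pixel"],.114)[:2]-A; print(n,round(r["p"],2),np.round(r["pixel"]),"r",np.hypot(*q),"ang",np.degrees(np.arctan2(q[1],q[0])))
    P=cloud(n,o,d); X=P[...,0]-A[0];Y=P[...,1]-A[1]; rr=np.hypot(X,Y)
    m=(d>0)&(rr>.033)&(rr<.062)&(P[...,2]>.104)&(P[...,2]<.1165)
    a=np.degrees(np.arctan2(Y[m],X[m])); h,e=np.histogram(a,np.arange(-180,181,10)); print({int(e[i]):int(h[i]) for i in range(36) if h[i]>2})
T=Ro.from_quat(o["tool_rot"]).as_matrix(); w=(o["eef_pos"][:2]-A)*1e3
u=T[:2,1];v=T[:2,0]; print("tool-y ang",np.degrees(np.arctan2(u[1],u[0])),"rad",w@u,"off",w@v, o["eef_pos"],o["ft_force"],o["clock"])
E
python3 chk.py
```

```text
{}
side 0.73 [171. 258.] r 0.07020520869606023 ang 58.90411310177886
{50: 11, 60: 21, 70: 9, 90: 6, 100: 22, 110: 24}
{50: 84, 60: 171, 70: 10, 100: 424, 110: 500}
tool-y ang 75.3616767173026 rad 45.04587417343226 off 18.686578084252037 [0.5663 0.0903 0.0751] [ 0.0676  0.5353 -0.0929] 8.35
```

>>> servo_tool:
  commands:
    - [0, -2.38, 0.98, 0, 0.0524]
    - [0, -2.38, 0.98, 0, 0.0524]
    - [0, -2.38, 0.98, 0, 0.0524]
    - [0, -2.38, 0.98, 0, 0.0524]
    - [0, -2.38, 0.98, 0, 0.0524]
    - [0, -2.38, 0.98, 0, 0.0524]
    - [0, -2.38, 0.98, 0, 0.0524]
    - [0, -2.38, 0.98, 0, 0.0524]
    - [0, -2.38, 0.98, 0, 0.0524]
    - [0, -2.38, 0.98, 0, 0.0524]
    - [0, 0, 0, 0, 0]

```text
clock: 9.82
eef_pos: [0.5917, 0.0877, 0.0751]
tool_rot: [0.38, 0.925, 0.0, 0.0]
ft_force: [0.6, 0.1, 0.4]
grip_width: 0.0002
grasp_force: 0.0
```

```bash
python3 chk.py
```

```text
{}
side 0.59 [177. 273.] r 0.05326908072428778 ang 21.47011071558791
{20: 31, 30: 23, 50: 13, 60: 12, 70: 17, 80: 16}
{20: 84, 30: 169, 40: 5, 70: 426, 80: 486}
tool-y ang 45.35080108674243 rad 45.54531733519853 off 18.96859508971363 [0.5915 0.0877 0.0751] [0.5332 0.7505 0.296 ] 10.025
```

Second click, with the pointer at about 33°. Repeat the same arc for the third.

>>> servo_tool:
  commands:
    - [0, -2.38, 0.98, 0, 0.0524]
    - [0, -2.38, 0.98, 0, 0.0524]
    - [0, -2.38, 0.98, 0, 0.0524]
    - [0, -2.38, 0.98, 0, 0.0524]
    - [0, -2.38, 0.98, 0, 0.0524]
    - [0, -2.38, 0.98, 0, 0.0524]
    - [0, -2.38, 0.98, 0, 0.0524]
    - [0, -2.38, 0.98, 0, 0.0524]
    - [0, -2.38, 0.98, 0, 0.0524]
    - [0, -2.38, 0.98, 0, 0.0524]
    - [0, 0, 0, 0, 0]

```text
clock: 11.5
eef_pos: [0.6123, 0.0728, 0.0751]
tool_rot: [0.606, 0.795, 0.0, 0.0]
ft_force: [-0.4, 0.3, -0.7]
grip_width: 0.0
grasp_force: 0.0
```

```bash
python3 chk.py
```

```text
{}
side 0.95 [178. 279.] r 0.05982488183263207 ang 11.572100230914398
{-20: 4, -10: 53, 0: 22, 10: 3, 20: 22, 30: 15, 40: 8, 50: 8}
{-10: 80, 0: 170, 10: 3, 40: 451, 50: 452}
tool-y ang 15.33262732800707 rad 45.91620492613108 off 19.447371285302378 [0.6121 0.0729 0.0751] [ 0.3455 -1.0514  0.4053] 11.7
```

>>> servo_tool:
  commands:
    - [0, -2.38, 0.98, 0, 0.0524]
    - [0, -2.38, 0.98, 0, 0.0524]
    - [0, -2.38, 0.98, 0, 0.0524]
    - [0, -2.38, 0.98, 0, 0.0524]
    - [0, -2.38, 0.98, 0, 0.0524]
    - [0, -2.38, 0.98, 0, 0.0524]
    - [0, -2.38, 0.98, 0, 0.0524]
    - [0, -2.38, 0.98, 0, 0.0524]
    - [0, -2.38, 0.98, 0, 0.0524]
    - [0, -2.38, 0.98, 0, 0.0524]
    - [0, 0, 0, 0, 0]

```text
clock: 13.18
eef_pos: [0.6226, 0.0495, 0.0751]
tool_rot: [0.792, 0.611, -0.0, 0.0]
ft_force: [0.4, 0.6, 0.5]
grip_width: -0.0002
grasp_force: 0.0
```

```bash
python3 chk.py
```

```text
{}
side 0.93 [184. 285.] r 0.058056151463111834 ang -19.80754498207654
{-50: 7, -40: 68, -30: 18, -10: 38, 0: 16, 10: 7}
{-40: 81, -30: 170, -20: 7, 10: 444, 20: 440}
tool-y ang -14.690675392317639 rad 46.025803517500385 off 20.02905143606892 [0.6226 0.0497 0.0751] [-0.3637 -0.3575 -0.2936] 13.375
```

>>> servo_tool:
  commands:
    - [0, 5, 0, 0, 0]
    - [0, 5, 0, 0, 0]
    - [0, 0, 0, -40, 0]
    - [0, 0, 0, -45, 0]
    - [0, -17, -9, 0, 0]
    - [0, -33.5, -19, 0, 0]
    - [0, -33.5, -19, 0, 0]
    - [0, -33.5, -19, 0, 0]
    - [0, -33.5, -19, 0, 0]
    - [0, -16.7, -8.7, 0, 0]
    - [0, 0, 0, 0, 0]

```text
clock: 14.85
eef_pos: [0.4919, -0.0794, 0.1605]
tool_rot: [0.792, 0.61, 0.0, 0.0]
ft_force: [0.6, 0.3, 0.2]
grip_width: 0.0
grasp_force: 0.0
```

```bash
python3 chk.py; python3 - <<'E'
from h import *
for n in ["top","side","wrist"]:
    o,p,d=cam(n); save("k_"+n,p)
    for r in viewer.spot_point(n,"read_key_top")[:1]: print(n,r,atz(n,o,r["pixel"],.105))
R=Ro.from_quat(o["tool_rot"]).as_matrix();print(R.T@(np.array([.4915,-.0788,.095])-o["eef_pos"])*1e3)
a=cv2.imread("pics/last_top.png")[110:270,170:360]; b=cv2.imread("pics/last_side.png")[150:270,190:350]
cv2.imwrite("pics/mm.png",np.hstack([cv2.resize(a,(400,337)),cv2.resize(b,(400,337))]))
E
```

```text
top 0.56 [164. 262.] r 0.058114368720717756 ang -25.382715841106673
top 0.33 [138. 166.] r 0.19793505990094845 ang 58.886303042395944
{-40: 37, -30: 50, -20: 18}
side 0.66 [188. 287.] r 0.060683692536398215 ang -38.06943033678439
{-50: 7, -40: 68, -30: 23}
{-40: 290}
tool-y ang -14.649827894009649 rad -46.98417925982832 off -136.6201517312141 [ 0.493  -0.0783  0.1601] [-0.4743  0.0765  0.1886] 15.05
top {'pixel': [232.6, 307.6], 'p': 0.39} [ 0.49214128 -0.07425876  0.105     ]
side {'pixel': [230.0, 252.7], 'p': 0.52} [ 0.48772429 -0.08274386  0.105     ]
wrist {'pixel': [49.1, 313.4], 'p': 0.59} [0.54722926 0.00524533 0.105     ]
[-0.26957539 -0.58699747 64.95488525]
```

View pics/mm.png

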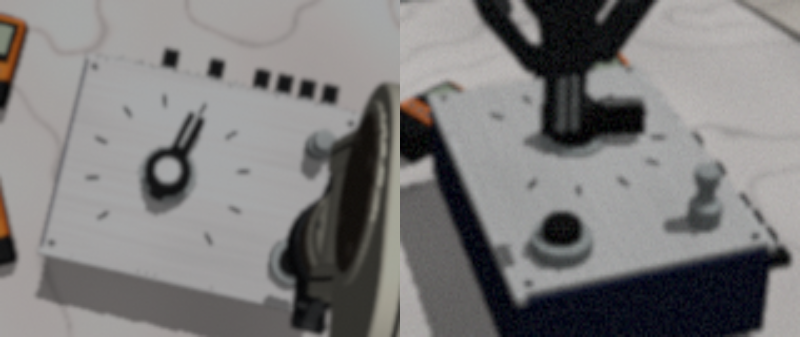

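In the top crop the pointer lies on the sixth tick at (205,103), four on from the second, and the plug hasn't moved. In the side crop the finger is above the key. Now press.

>>> servo_tool:
  commands:
    - [0, 0, 0, 30, 0]
    - [0, 0, 0, 30, 0]
    - [0, 0, 0, 10, 0]
    - [0, 0, 0, 3, 0]
    - [0, 0, 0, 2, 0]
    - [0, 0, 0, 0, 0]

```text
clock: 16.2
eef_pos: [0.4923, -0.0791, 0.086]
tool_rot: [0.792, 0.611, 0.0, 0.0]
ft_force: [-1.4, -1.1, 4.0]
grip_width: -0.0002
grasp_force: 1.6
```

>>> servo_tool:
  commands:
    - [0, 0, 0, 1.5, 0]
    - [0, 0, 0, 1.5, 0]
    - [0, 0, 0, 0, 0]

```text
clock: 16.58
eef_pos: [0.4924, -0.0792, 0.0833]
tool_rot: [0.792, 0.611, 0.001, 0.001]
ft_force: [-3.3, 0.9, 9.2]
grip_width: -0.0003
grasp_force: 4.8
```

>>> servo_tool:
  commands:
    - [0, 0, 0, 1, 0]
    - [0, 0, 0, 0, 0]
    - [0, 0, 0, 0, 0]

```text
clock: 16.95
eef_pos: [0.4925, -0.0792, 0.0832]
tool_rot: [0.792, 0.611, 0.001, 0.001]
ft_force: [-6.0, 0.4, 16.5]
grip_width: -0.0002
grasp_force: 7.6
```

Bottomed: the force is rising with no further travel. Lift off.

>>> servo_tool:
  commands:
    - [0, 0, 0, -4, 0]
    - [0, 0, 0, -6, 0]
    - [0, 0, 0, -20, 0]
    - [0, 0, 0, -50, 0]
    - [0, 0, 0, -50, 0]
    - [0, -40, -40, 0, 0]
    - [0, -40, -40, 0, 0]
    - [0, 0, 0, 0, 0]
    - [0, 0, 0, 0, 0]

```text
clock: 18.08
eef_pos: [0.395, -0.1365, 0.2114]
tool_rot: [0.792, 0.61, 0.001, 0.001]
ft_force: [0.2, -0.5, -0.2]
grip_width: -0.0
grasp_force: 0.0
```

```bash
python3 chk.py; python3 - <<'E'
from h import *
for n in ["top","side"]:
    o,p,d=cam(n)
    for r in viewer.spot_point(n,"read_key_top")[:1]: print(n,r,atz(n,o,r["pixel"],.105),atd(n,o,r["pixel"],d))
a=cv2.imread("pics/last_top.png")[110:270,140:410]; b=cv2.imread("pics/last_side.png")[150:340,170:350]
cv2.imwrite("pics/fin.png",np.hstack([cv2.resize(a,(440,337)),cv2.resize(b,(340,337))]))
E
```

```text
top 0.72 [166. 259.] r 0.05228686867588658 ang -20.647005320730674
top 0.16 [136. 163.] r 0.20506602916621058 ang 59.09855622212304
{-40: 39, -30: 48, -20: 17}
side 0.91 [186. 286.] r 0.05670059323587889 ang -29.921411049879396
{-50: 6, -40: 65, -30: 21, -20: 3}
{}
tool-y ang -14.645894596468706 rad -127.06891877753863 off -216.92817972295708 [ 0.3952 -0.1358  0.2109] [-0.7829 -0.6137 -0.2135] 18.275
top {'pixel': [232.3, 309.7], 'p': 0.72} [ 0.49279606 -0.07840845  0.105     ] [ 0.4928145  -0.07846411  0.10461009]
side {'pixel': [229.8, 254.9], 'p': 0.71} [ 0.49152605 -0.08408322  0.105     ] [ 0.49058485 -0.08564888  0.10622108]
```

View pics/fin.png

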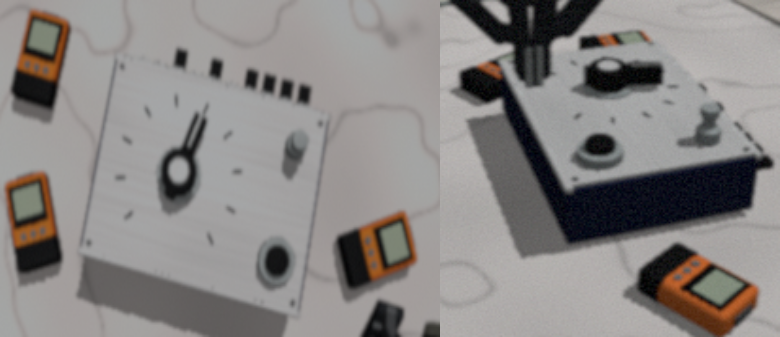

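The pointer is on the sixth tick at (207,107), the key is back up at 0.105 m, and the plug and loggers are where they were. The robot is clear of everything.

```bash
python3 -c "
from workcell import bot
print(bot.job_done())"
```

```text
the job is handed in; nothing more can be done
None
```

I pushed the selector exactly four clicks clockwise, from the second position to the sixth. I then pressed the read key fully down and let it come back up. The loggers and plug stayed in place, and I handed the job in at about 18 s of the 64 s allowed.

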